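Tighten the lathe chuck and hang up its key

TASK

The chuck key has been left standing in the lathe chuck: turn it clockwise (seen from above) until the chuck screw comes up tight at its stop, then pull the key out and hang it by the hole in its handle on the peg of the tool board, left hanging still. Do not push the other things on the bench about.

Things in the scene. Friction and masses are not known exactly. Their poses are not given: they have to be found in the camera images.
- key_eye (a point): Centre of the hole (24 mm diameter, along key x) in the handle of the steel chuck key. The handle is a flat square plate: 50 mm wide (key y), 50 mm high (key z), 10 mm thick (key x), hole in its middle. Key z points up from shank to handle. About 0.22 kg. At the start the key stands in the chuck socket with key y along the lathe's y, its -y edge only 6 mm from the wooden blank.
- key_tip (a point): Tip of the key's square 11 mm shank, 65 mm below the hole centre; key axes. Gripping: at the start no finger fits between plate edge and blank, so pinch the two flat faces to turn; once turned, the side edges are free. The faces then look at the blank (26 mm away) and headstock, so open the fingers to 40 mm at most when letting go of them.
- screw (a joint): The chuck screw under the key, turning about a vertical axis: 0 at the start, grows when turned clockwise seen from above, stop at 1.3 rad (about 75 degrees). Stiff by friction (about 0.06 N m), stays where left. The key has about 0.1 rad of play in it either way.
- socket_mouth (a point): Centre of the mouth of the square socket (12 mm wide, 18 mm deep) in the top of the chuck screw, 200 mm above the bench; fixed, with the lathe's axes: y along the spindle towards the headstock, z up. The steel chuck around it has 44 mm radius about the spindle axis, 50 mm below this point.
- lathe: Fixed bench lathe; origin on the bench straight under the socket. Grey headstock y 47 to 167 mm (hand wheel to 179), x +-65 mm, 195 mm high. Wooden blank disc in the chuck: radius 120 mm, y -31 to -65 mm (boss to -94), top 270 mm high. Bed plate 110 mm wide, 20 mm high, y -295 to 165 mm, with a low block (50 mm high) near its -y end.
- peg_root (a point): Point on the face of the upright plywood tool board where its one wooden peg leaves it, 180 mm above the bench; axes are the board's: x along the face, z up. The round peg, 10 mm in diameter, points along -y and rises by 0.14 rad; its rounded tip is 80 mm out from the face.
- board: Fixed tool board, 200 mm wide (x), 330 mm high, 18 mm thick, feet behind (+y); origin on the bench under the peg's root, in the face. A gripper whose wide side points at the board meets it before the key is on the peg: to hang the key, hold its plate by the two side edges.
- gouge: Bystander: turning gouge lying on the bench, dark wooden handle and steel blade along its x, from 145 mm behind to 150 mm ahead of its origin (on its underside), 26 mm thick.
- tin: Bystander: closed round metal tin, 66 mm diameter, 45 mm high; origin at the centre of its underside.
- bowl: Bystander: small turned wooden bowl, 100 mm across the rim, 45 mm high; origin at the centre of its underside.
There are look-alikes about, which are no part of the job. Of the things that look like the part that bears key_eye, the largest one is meant.

How it is judged:
By the outcome, as a careful person would: the job done as asked, in the order asked, and still so for the second after the job is handed in, with the robot touching nothing.
It also fails if it takes over 58 s, if anything falls off the work surface, if the arm or the gripper's body presses on something with over 40 N, if the wrist force passes 120 N, or if a joint passes its speed limit or range.

ROBOT

A 6-joint arm with a two-finger parallel gripper is mounted at the origin on the work surface. World frame = base frame: x ahead of the robot, y to its left, z up, the work surface at z = 0. Lengths are in m, angles in rad, forces in N, time in s.
With the tool pointing down it reaches from about 0.325 to 0.9 m from the base axis. Payload 3.5 kg.
Tool frame: the origin (TCP) lies at the very end of the fingers, on their centre line; the grasp point (between the pads) lies 19 mm behind it; z points along the fingers, y is the direction in which the jaws open and shut (so a half turn about z gives the same grasp; the last joint's range is limited). The gripper opens to 85 mm and grips with 20 to 120 N. Pads are 22 mm wide; open, the fingers measure 114 mm over their backs; the gripper's body (76 mm by 85 mm) begins 54 mm behind the grasp point. The pads swing forward as they close: fully open they stand 13 mm farther back than shut.
Start: joints at [-1.251, 0.276, -0.026, 1.268, 0, 1.467], TCP at [0.256, -0.57, 0.231] pointing down, gripper open.
Joint ranges: [-3.12, 3.12], [-0.85, 1.88], [-1.08, 1.24], [-1.95, 2.15], [-1.57, 1.53], [-3.14, 3.14]. Speed limits (rad/s): [2.57, 2.57, 3.14, 3.14, 3.14, 3.14].

INTERFACE

Orientations are given as a unit quaternion [w, x, y, z].
In Python, from workcell import * gives the robot as it stands.
- The arm moves only by the tool play_rows, never from a script. Its argument "motion" is a list of rows, each a list of 6 numbers: the shift along the world's x, y, z in units of 25 mm (1.0 is 25 mm), then the turn, a rotation vector about the world's x, y, z in units of 5 degrees (1.0 is 5 degrees). A call has 1 to 10 rows; each row is the pose to reach, as a shift and turn from the pose commanded when the call began; what a row does not reach only later rows make up. A row lasts 1/10 s, in which the tool goes at most 50 mm and 8.59 degrees, less where a joint would pass 70% of its speed; a pose out of reach is approached as far as the arm can. A call with a gripper value outside its range is refused whole. "hand" is the opening, from 0 (shut) to 1 (fully open), set as the call begins (left out, the last holds). The fingers move at their own pace and stop on an object; "grip_force" is the grip in N (left out, the last holds). Time passes only in rows, so rows that repeat a pose let the fingers close. It gives the time, the measured TCP pose, the force and the opening at its end, in the units of the state.
- read_state(): the state, without advancing time (a new reading comes with each control period).
- snapshot(name): name is "scene" or "side" or "wrist"; returns a dict with "pixels" (400x640x3 uint8, red, green, blue), "vfov" (degrees; the focal length in pixels is half the picture's height over the tangent of half this angle, whatever the lens; pixels are square), "cx", "cy" (the principal point, pixels), "view" (4x4, takes a point from world to camera coordinates). Camera axes: x right, y down, z forward; pixel columns grow to the right and rows downward; lengths in m; the calibration is good to about 2 mm. A picture is of the moment at which its call begins. There is no depth.
- sign_off(): hands the job in, once; it reports no verdict.
The state is a dict: "time_s": time; "joint_pos": joint angles; "dq": joint speeds; "joint_torque": joint torques, N m; "tcp_pos": TCP position; "orientation": TCP orientation; "contact_force": force on the tool from outside, world axes, zero at the start; "ft_torque": the same for the moment, N m; "opening": finger opening in m.
Only numpy, scipy, OpenCV 4.12 (cv2) and the standard library are available. Lean on these libraries where they do the work, as an engineer would, in place of code of your own. Each camera call takes 0.05 s, during which the arm holds its last target.

## Working session

There is one attempt and no reset: what is moved stays moved. The work goes in short steps, Python scripts to look and compute and a tool call to move; the robot and the scene stay as the last step left them, time stands still between calls to the robot, and variables do not carry over. Pictures are saved under pics/ and viewed, and the job is handed in when it is done.

Besides the shell and the picture viewer there is one more tool, called after "Request:" as name(argument=value, ...) on one line, values as JSON. play_rows: Moves the arm, as the interface text tells. Its arguments: {"type":"object","properties":{"motion":{"type":"array"},"hand":{"type":"number"},"grip_force":{"type":"number"}},"required":["motion"]}

```bash
ls; mkdir -p pics
cat > h.py <<'E'
from workcell import *
import numpy as np, cv2, json, pickle
def snap(n,f):
    s=snapshot(n); cv2.imwrite('pics/'+f+'.png',s['pixels'][:,:,::-1]); pickle.dump(s,open('pics/'+f+'.pkl','wb')); return s
def load(f): return pickle.load(open('pics/'+f+'.pkl','rb'))
def K(s):
    f=s['pixels'].shape[0]/2/np.tan(np.radians(s['vfov'])/2); return f,s['cx'],s['cy']
def proj(s,p):
    f,cx,cy=K(s); V=np.array(s['view']); c=V[:3,:3]@np.array(p)+V[:3,3]; return np.array([cx+f*c[0]/c[2],cy+f*c[1]/c[2]])
def ray(s,u,v):
    f,cx,cy=K(s); V=np.array(s['view']); R=V[:3,:3]; o=-R.T@V[:3,3]; d=R.T@np.array([(u-cx)/f,(v-cy)/f,1]); return o,d/np.linalg.norm(d)
def atz(s,u,v,z):
    o,d=ray(s,u,v); return o+d*(z-o[2])/d[2]
def tri(obs):
    A=np.zeros((3,3));b=np.zeros(3)
    R=[ray(s,u,v) for s,u,v in obs]
    for o,d in R:
        P=np.eye(3)-np.outer(d,d);A+=P;b+=P@o
    x=np.linalg.solve(A,b); return x,[np.linalg.norm((np.eye(3)-np.outer(d,d))@(x-o)) for o,d in R]
def st():
    s=read_state()
    for k in s: print(k,np.round(s[k],4))
    return s
E
python3 - <<'E'
from h import *
st()
for n in ['scene','side','wrist']:
    s=snap(n,n+'0'); print(n,s['vfov'],s['cx'],s['cy'],np.round(s['view'],3).tolist())
E
```

```text
pics
time_s 0.0
joint_pos [-1.2514  0.2771 -0.0279  1.268  -0.      1.4674]
dq [-0.0016 -0.0001 -0.0009 -0.0008 -0.0007 -0.0005]
joint_torque [-6.00000e-04 -4.45508e+01  2.95202e+01  1.64000e-02  0.00000e+00
  0.00000e+00]
tcp_pos [ 0.2562 -0.5692  0.2302]
orientation [-1.100e-03  9.777e-01  2.098e-01 -1.000e-04]
contact_force [-0.4302 -0.2912  0.1443]
ft_torque [ 0.0198  0.0457 -0.0216]
opening 0.0852
scene 43.08295395278767 321.52534343349004 197.21630134238256 [[0.487, 0.873, 0.005, -0.326], [0.63, -0.348, -0.695, -0.174], [-0.605, 0.342, -0.719, 1.565], [0.0, 0.0, 0.0, 1.0]]
side 42.99512289951496 317.4259162366599 199.55533218542956 [[0.886, -0.463, -0.017, -0.411], [-0.289, -0.523, -0.802, 0.343], [0.362, 0.715, -0.597, 1.214], [0.0, 0.0, 0.0, 1.0]]
wrist 66.27324260843378 324.06045684832714 199.41983500434705 [[0.41, -0.912, -0.002, -0.625], [-0.871, -0.392, 0.297, -0.038], [-0.272, -0.12, -0.955, 0.38], [0.0, 0.0, 0.0, 1.0]]
```

View pics/scene0.png

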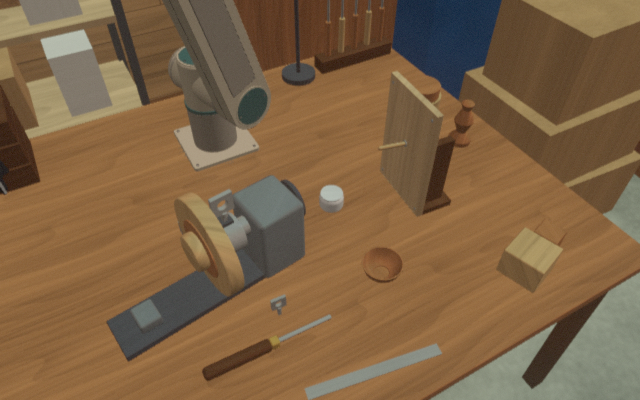

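View pics/side0.png

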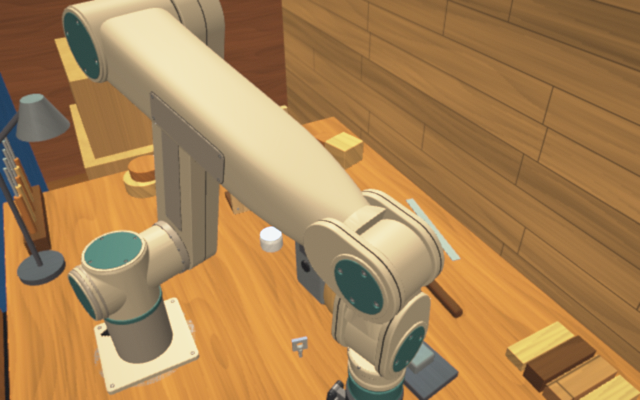

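View pics/wrist0.png

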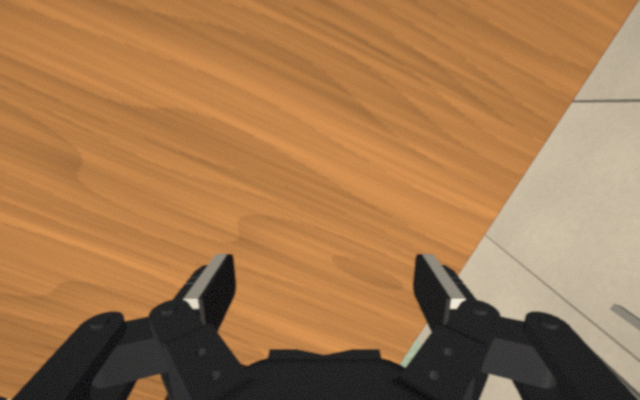

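The scene view shows the lathe with its disc around (210,240), the key plate at (222,203), the headstock at (270,220), the board at (412,150) and the peg tip at (382,148). There is also a small look-alike key at (279,303). In the side view the arm hides the lathe. I'll zoom in on the scene view.

Run:
```python
from h import *
a=cv2.imread('pics/scene0.png')
cv2.imwrite('pics/z1.png',cv2.resize(a[160:300,160:320],None,fx=5,fy=4.99,interpolation=cv2.INTER_CUBIC)[:600])
cv2.imwrite('pics/z1.png',cv2.resize(a[165:285,165:325],(800,600),interpolation=cv2.INTER_CUBIC))
cv2.imwrite('pics/z2.png',cv2.resize(a[65:215,350:510],(640,600),interpolation=cv2.INTER_CUBIC))
s=load('scene0')
for p in [(222,203,.265),(382,148,.19),(331,205,.045)]: print(atz(s,*p))
```

```text
[ 0.50864975 -0.14108513  0.265     ]
[0.45262535 0.29113877 0.19      ]
[0.44269954 0.1542759  0.045     ]
```

View pics/z1.png

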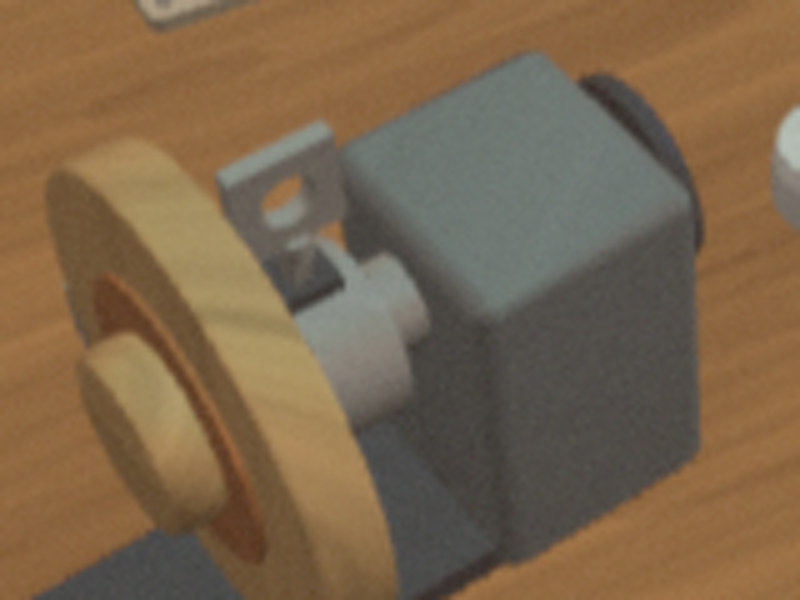

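View pics/z2.png

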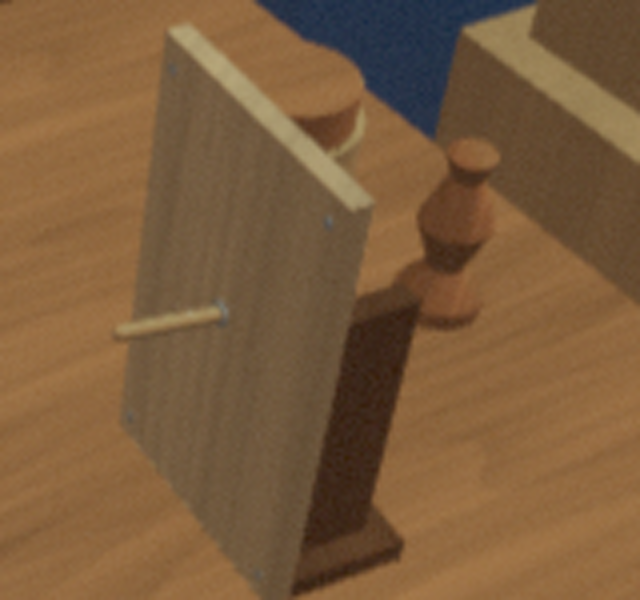

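```bash
cat > fit.py <<'E'
from h import *
from scipy.optimize import least_squares
def T(p,L): 
    c,s_=np.cos(p[2]),np.sin(p[2]); return np.array([p[0]+c*L[0]-s_*L[1],p[1]+s_*L[0]+c*L[1],L[2]])
def fit(obs,p0):
    r=least_squares(lambda p: np.concatenate([proj(s,T(p,L))-uv for s,L,uv in obs]),p0,loss='soft_l1')
    return r.x, r.fun.reshape(-1,2), np.sqrt(np.diag(np.linalg.inv(r.jac.T@r.jac)))
E
python3 - <<'E'
from fit import *
s=load('scene0')
z1=lambda u,v:np.array([(u+.5)/5-.5+165,(v+.5)/5-.5+165])
z2=lambda u,v:np.array([(u+.5)/4-.5+350,(v+.5)/4-.5+65])
L=[(s,(-.065,.047,.195),z1(343,153)),(s,(-.065,.167,.195),z1(530,50)),(s,(.065,.167,.195),z1(694,205)),(s,(.065,.047,.195),z1(495,320)),
(s,(.005,-.025,.272),z1(220,183)),(s,(.005,.025,.272),z1(327,128)),(s,(.005,0,.247),z1(288,203))]
p,r,e=fit(L,[.5,-.14,0]);print(p,e);print(r.round(1))
B=[(s,(-.1,0,.33),z2(168,35)),(s,(.1,0,.33),z2(355,213)),(s,(.1,0,0),z2(275,598)),(s,(-.1,0,0),z2(122,422)),(s,(0,0,.18),z2(222,314)),(s,(0,-.079,.18+.08*.14),z2(117,333))]
p,r,e=fit(B,[.45,.4,0]);print(p,e);print(r.round(1))
E
```

```text
[ 0.49221371 -0.14083204  0.1366411 ] [0.00198548 0.00139935 0.02825562]
[[-5.3 -1.5]
 [ 2.2 -2.8]
 [ 1.9 -1.4]
 [-4.8  0.6]
 [ 0.2  1. ]
 [ 0.7  1.3]
 [-0.6  0.1]]
[ 0.45597919  0.36236708 -0.06469088] [0.00197334 0.00167234 0.01549164]
[[-0.  -1.7]
 [ 0.2 -1.1]
 [-1.   2.8]
 [-0.4  0.5]
 [ 0.7 -0.2]
 [ 0.2  0.3]]
```

Request:
play_rows(motion=[[0.2,0.2,1,0,0,1.6],[0.5,0.5,2,0,0,3.2],[1,1,3,0,0,4.8],[1.5,1.6,4,0,0,6.4],[2,2.4,5,0,0,8],[2.5,3.2,6,0,0,9.6],[3,4,7,0,0,11.2],[3.4,4.8,8,0,0,12.8],[3.8,5.5,8,0,0,14.4],[4,6,8,0,0,16]], hand=1)

```text
time_s: 1.15
tcp_pos: [0.3573, -0.4191, 0.4325]
orientation: [0.001, 0.611, 0.791, -0.0]
contact_force: [0.9, -0.1, -0.4]
opening: 0.0852
```

Request:
play_rows(motion=[[0.5,1,0,0,0,1.6],[1,2,0,0,0,3.2],[1.6,3,0,0,0,4.8],[2.2,4,0,0,0,6.4],[2.8,5,0,0,0,8],[3.4,6,0,0,0,9.6],[4,7,0,0,0,11.2],[4.6,8,0,0,0,12.8],[5,9,0,0,0,14.4],[5.2,10,0,0,0,16]])

```text
time_s: 2.15
tcp_pos: [0.487, -0.1688, 0.4306]
orientation: [-0.0, -0.04, 0.999, 0.0]
contact_force: [-0.2, -0.1, -0.5]
opening: 0.085
```

Request:
play_rows(motion=[[0,0,0,0,0,1.6],[0,0,0,0,0,3.2],[0,0,0,0,0,4.8],[0,0,0,0,0,6.4],[0,0,0,0,0,8],[0,0,0,0,0,9.6],[0,0,0,0,0,11.2],[0,0,0,0,0,12.8],[0,0,0,0,0,14.4],[0,0,0,0,0,16]])

```text
time_s: 3.15
tcp_pos: [0.4862, -0.1699, 0.4309]
orientation: [-0.0, -0.673, 0.74, 0.0]
contact_force: [-0.7, -0.1, 0.9]
opening: 0.0852
```

Run:
```python
from h import *
st()
snap('wrist','w1');snap('side','side1')
```

```text
time_s 3.15
joint_pos [-0.4616  0.0426  0.1091  1.6381 -0.     -1.9374]
dq [ 1.5000e-03 -2.1000e-03  0.0000e+00 -1.4000e-03 -5.0000e-04 -1.3818e+00]
joint_torque [ 7.00000e-04 -3.28931e+01  3.05464e+01  6.10000e-03  0.00000e+00
  9.19800e-01]
tcp_pos [ 0.4862 -0.1699  0.4309]
orientation [-1.000e-04 -6.727e-01  7.399e-01  4.000e-04]
contact_force [-0.7086 -0.148   0.871 ]
ft_torque [-0.0079 -0.0006 -0.0018]
opening 0.0852
```

View pics/w1.png

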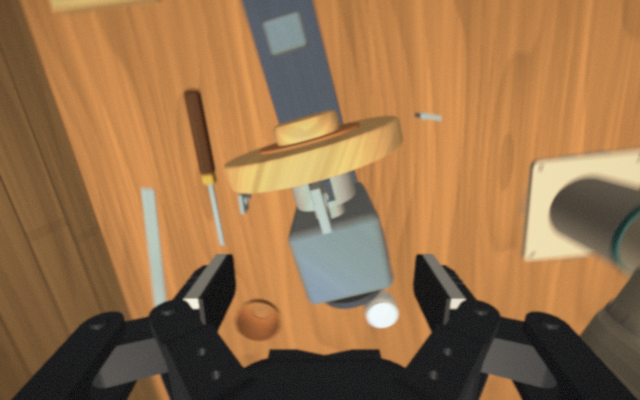

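View pics/side1.png

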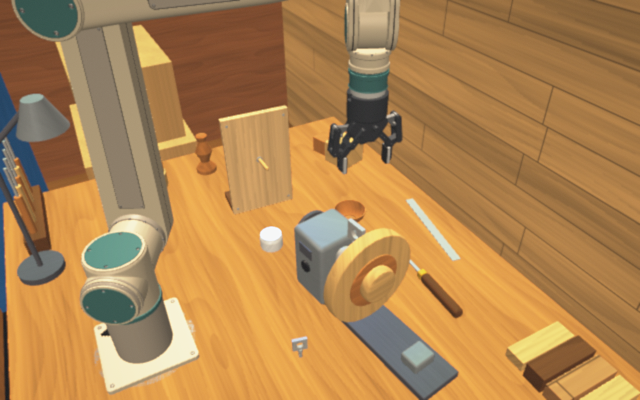

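The wrist view shows the key plate edge-on at (320,210) behind the disc. The side view shows the headstock, the disc and the board, with the peg from (268,168) to (261,160). The wrist was still turning in that picture, so I'll take a still one and zoom.

Run:
```python
from h import *
s=snap('wrist','w2');s=snap('side','side2');
st()
a=cv2.imread('pics/w2.png')
cv2.imwrite('pics/z3.png',cv2.resize(a[100:310,220:420],(760,798),interpolation=cv2.INTER_CUBIC)[:600])
cv2.imwrite('pics/z3.png',cv2.resize(a[100:310,210:420],(600,600),interpolation=cv2.INTER_CUBIC))
a=cv2.imread('pics/side2.png')
cv2.imwrite('pics/z4.png',cv2.resize(a[200:330,290:430],(646,600),interpolation=cv2.INTER_CUBIC))
cv2.imwrite('pics/z5.png',cv2.resize(a[100:220,210:310],(500,600),interpolation=cv2.INTER_CUBIC))
```

```text
time_s 3.35
joint_pos [-0.4617  0.0426  0.1094  1.638  -0.     -1.9287]
dq [-0.0003 -0.0006  0.0036 -0.0003  0.0012 -0.0066]
joint_torque [ 3.00000e-04 -3.28925e+01  3.05428e+01  4.20000e-03 -0.00000e+00
 -2.77000e-02]
tcp_pos [ 0.4863 -0.1699  0.431 ]
orientation [-1.000e-04 -6.695e-01  7.428e-01  2.000e-04]
contact_force [-0.0164  1.076  -0.5917]
ft_torque [-0.0136  0.0115  0.0346]
opening 0.0857
```

View pics/z3.png

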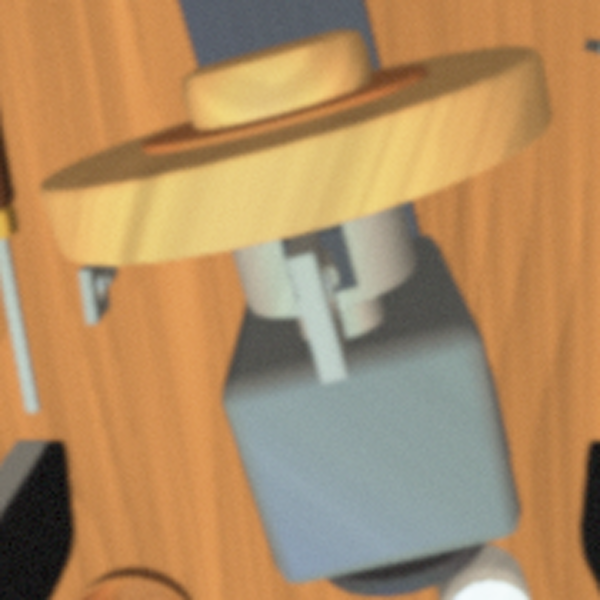

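View pics/z4.png

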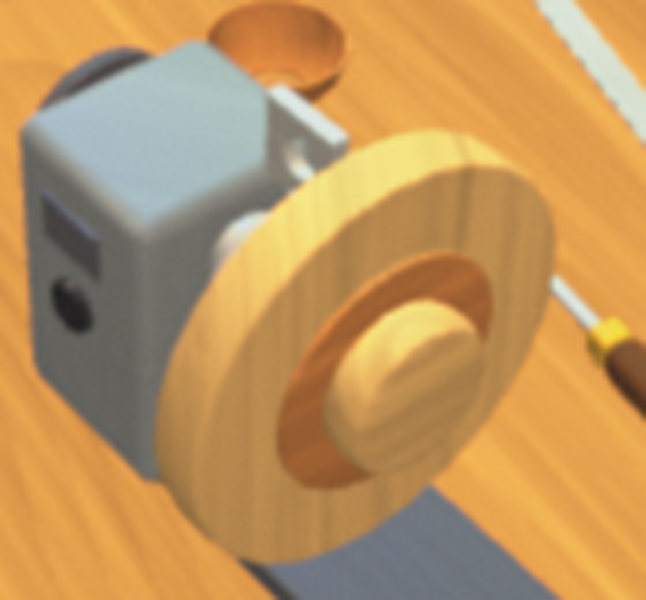

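View pics/z5.png

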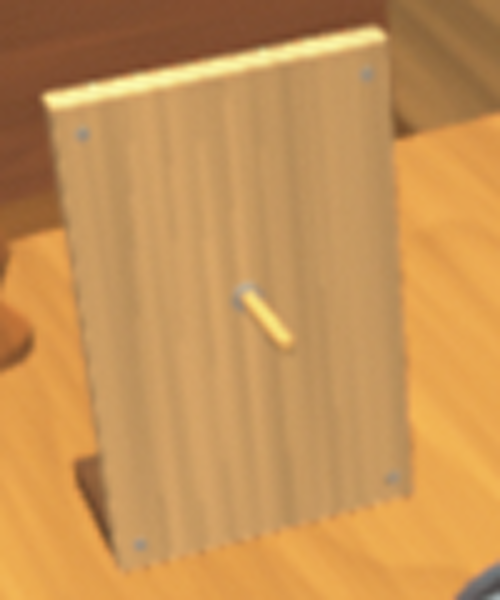

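```bash
cat > f2.py <<'E'
from fit import *
s0=load('scene0');s2=load('side2');w=load('w2')
def Z(k,u0,v0): return lambda u,v:np.array([(u+.5)/k-.5+u0,(v+.5)/k-.5+v0])
z1=Z(5,165,165);z2=Z(4,350,65);z3=Z(600/210,210,100);z4=Z(600/130,290,200);z5=Z(5,210,100)
hx,y0,y1,zz=.065,.047,.167,.195
H=[(s0,(-hx,y1,zz),z1(530,50)),(s0,(hx,y1,zz),z1(694,205)),(s0,(hx,y0,zz),z1(495,320)),
(w,(hx,y0,zz),z3(225,400)),(w,(hx,y1,zz),z3(290,580)),(w,(-hx,y1,zz),z3(520,525)),
(s2,(-hx,y1,zz),z4(22,125)),(s2,(hx,y1,zz),z4(200,40)),(s2,(-hx,y0,zz),z4(140,222))]
k=.272
P=[(s0,(.005,-.025,k),z1(220,183)),(s0,(.005,.025,k),z1(327,130)),
(w,(.005,-.025,k),z3(288,256)),(w,(-.005,-.025,k),z3(313,252)),(w,(.005,.025,k),z3(322,384)),(w,(-.005,.025,k),z3(346,379)),
(s2,(.005,.025,k),z4(275,88)),(s2,(.005,-.025,k),z4(347,133))]
if __name__=='__main__':
    for o in (H,P,H+P):
        p,r,e=fit(o,[.49,-.14,.1]);print(p,e);print(r.round(1).tolist())
    print(tri([(s0,*z1(220,183)),(w,*z3(288,256))]),tri([(s0,*z1(327,130)),(w,*z3(322,384)),]),tri([(s2,*z4(347,133)),(w,*z3(288,256))]))
    print(tri([(s0,*z1(288,203)),(s2,*z4(297,160))]))
    B=[(s0,(-.1,0,.33),z2(168,35)),(s0,(.1,0,.33),z2(355,213)),(s0,(.1,0,0),z2(275,598)),(s0,(-.1,0,0),z2(122,422)),(s0,(0,0,.18),z2(222,314)),(s0,(0,-.079,.18+.08*.14),z2(117,333)),
    (s2,(-.1,0,.33),z5(50,108)),(s2,(.1,0,.33),z5(386,42)),(s2,(.1,0,0),z5(410,497)),(s2,(-.1,0,0),z5(122,568)),(s2,(0,0,.18),z5(245,296)),(s2,(0,-.079,.18+.08*.14),z5(290,347))]
    p,r,e=fit(B,[.45,.4,0]);print(p,e);print(r.round(1).tolist())
    print('root',tri([(s0,*z2(222,314)),(s2,*z5(245,296))]),'tip',tri([(s0,*z2(117,333)),(s2,*z5(290,347))]))
E
python3 f2.py
```

```text
[ 0.49427501 -0.1436776   0.17506734] [0.00397473 0.00186448 0.02297029]
[[-0.9, -2.9], [0.3, -2.5], [-5.1, 0.7], [-4.9, -5.5], [-2.0, 4.7], [5.2, 2.6], [-2.8, -0.4], [-0.3, -2.2], [1.6, 4.5]]
[ 0.4930651  -0.1402719   0.14439422] [0.00056741 0.00059656 0.02270837]
[[0.7, 1.2], [1.1, 1.0], [-0.1, 0.8], [0.7, -0.1], [0.0, -0.2], [0.7, -0.6], [1.5, -0.5], [0.2, 1.1]]
[ 0.49300073 -0.14068829  0.16881087] [0.00058872 0.00063691 0.00988781]
[[0.4, -3.5], [1.4, -3.0], [-4.1, -0.1], [-4.0, -3.8], [-1.7, 6.3], [5.5, 4.8], [-3.6, -1.2], [-0.9, -2.7], [0.5, 3.7], [0.7, 1.4], [0.8, 0.9], [-0.6, 0.7], [0.1, -0.5], [0.6, -0.6], [1.3, -1.2], [1.3, -0.3], [0.4, 1.1]]
(array([ 0.50118125, -0.16547838,  0.27534323]), [np.float64(0.0005390562188378346), np.float64(0.0005390562188378415)]) (array([ 0.49429567, -0.1164617 ,  0.27591462]), [np.float64(0.00019532407376166998), np.float64(0.00019532407376163653)]) (array([ 0.5006168 , -0.16595369,  0.27663245]), [np.float64(0.000651204064026027), np.float64(0.0006512040640259292)])
(array([ 0.49138897, -0.13691033,  0.2412143 ]), [np.float64(0.0007810963507446687), np.float64(0.0007810963507447288)])
[ 0.45669771  0.36178451 -0.06710088] [0.00107637 0.00118131 0.01332488]
[[0.0, -1.5], [0.1, -0.8], [-1.0, 3.1], [-0.3, 0.6], [0.6, 0.0], [0.1, 0.5], [0.0, -0.0], [0.1, -1.0], [0.6, -0.6], [-0.6, 1.2], [-0.0, 0.1], [-0.7, -0.2]]
root (array([0.45637234, 0.36003336, 0.18096681]), [np.float64(0.000308291962119098), np.float64(0.00030829196211916237)]) tip (array([0.45211488, 0.28129691, 0.19244283]), [np.float64(0.0013488151437405422), np.float64(0.0013488151437404674)])
```

Request:
play_rows(motion=[[0.1,0.3,-0.8,0,0,0.7],[0.2,0.6,-1.6,0,0,1.4],[0.26,0.9,-2.6,0,0,2.1],[0.26,1.16,-3.6,0,0,2.85],[0.26,1.16,-4.6,0,0,2.85],[0.26,1.16,-5,0,0,2.85],[0.26,1.16,-5,0,0,2.85],[0.26,1.16,-5,0,0,2.85]])

```text
time_s: 4.15
tcp_pos: [0.4934, -0.1413, 0.3072]
orientation: [-0.0, 0.757, -0.653, 0.001]
contact_force: [0.7, 0.2, -0.2]
opening: 0.0851
```

Run:
```python
from h import *
snap('wrist','w3');snap('side','side3');s=snap('scene','scene3')
st()
a=cv2.imread('pics/scene3.png')
cv2.imwrite('pics/z6.png',cv2.resize(a[165:285,165:325],(800,600),interpolation=cv2.INTER_CUBIC))
```

```text
time_s 4.3
joint_pos [-0.4049  0.0441 -0.1409  1.3828  0.     -2.1231]
dq [ 0.0002  0.0005 -0.0039 -0.0018  0.0006 -0.0034]
joint_torque [ 1.10000e-02 -3.25138e+01  3.01169e+01 -4.90000e-03  6.00000e-04
  2.60000e-03]
tcp_pos [ 0.4939 -0.1415  0.308 ]
orientation [-5.000e-04  7.572e-01 -6.531e-01  1.400e-03]
contact_force [-0.0125 -1.0454  0.1862]
ft_torque [ 0.0076 -0.0019 -0.016 ]
opening 0.0856
```

View pics/w3.png

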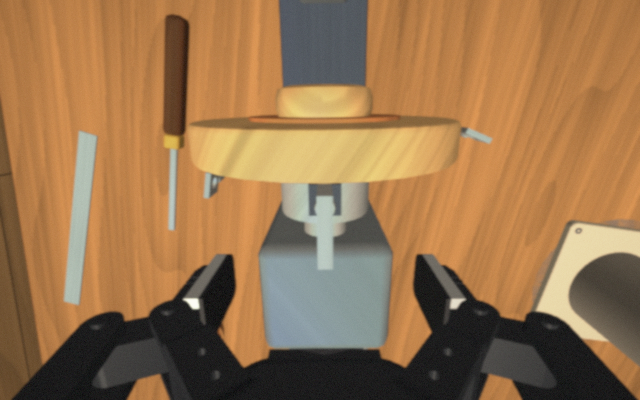

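View pics/z6.png

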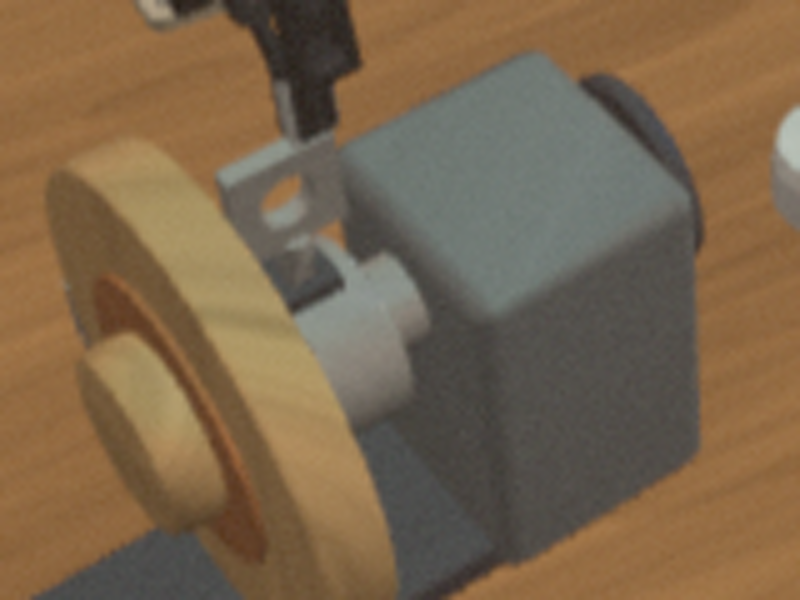

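The plate top is centred between the fingers (column 325 against 324.5), and the yaw lines up. I'll lower the gripper and pinch the faces.

Request:
play_rows(motion=[[0,0,-0.5,0,0,0],[0,0,-1,0,0,0],[0,0,-1.6,0,0,0],[0,0,-2.2,0,0,0],[0,0,-2.7,0,0,0],[0,0,-2.7,0,0,0],[0,0,-2.7,0,0,0]])

```text
time_s: 5.0
tcp_pos: [0.4927, -0.1409, 0.2383]
orientation: [0.0, 0.757, -0.653, -0.0]
contact_force: [0.1, 0.3, -0.1]
opening: 0.0853
```

Request:
play_rows(motion=[[0,0,0,0,0,0],[0,0,0,0,0,0],[0,0,0,0,0,0],[0,0,0,0,0,0],[0,0,0,0,0,0],[0,0,0,0,0,0],[0,0,0,0,0,0],[0,0,0,0,0,0],[0,0,0,0,0,0],[0,0,0,0,0,0]], hand=0, grip_force=60)

```text
time_s: 6.0
tcp_pos: [0.4931, -0.141, 0.2391]
orientation: [-0.0, 0.757, -0.653, 0.0]
contact_force: [-0.8, 0.6, 3.1]
opening: 0.0087
```

Run:
```python
from h import *
s=snap('scene','scene4');st()
a=cv2.imread('pics/scene4.png')
cv2.imwrite('pics/z7.png',cv2.resize(a[165:285,165:325],(800,600),interpolation=cv2.INTER_CUBIC))
```

```text
time_s 6.05
joint_pos [-0.4047  0.0729 -0.2545  1.2429 -0.     -2.1234]
dq [ 0.0008  0.0028  0.0009 -0.     -0.0001  0.0002]
joint_torque [ 1.17000e-02 -3.17578e+01  2.81257e+01 -2.05900e-01  2.09000e-02
 -3.50000e-03]
tcp_pos [ 0.4931 -0.1411  0.2391]
orientation [-1.000e-04  7.574e-01 -6.529e-01  2.000e-04]
contact_force [-0.6211  0.3348  3.761 ]
ft_torque [0.0516 0.1609 0.0014]
opening 0.0094
```

View pics/z7.png

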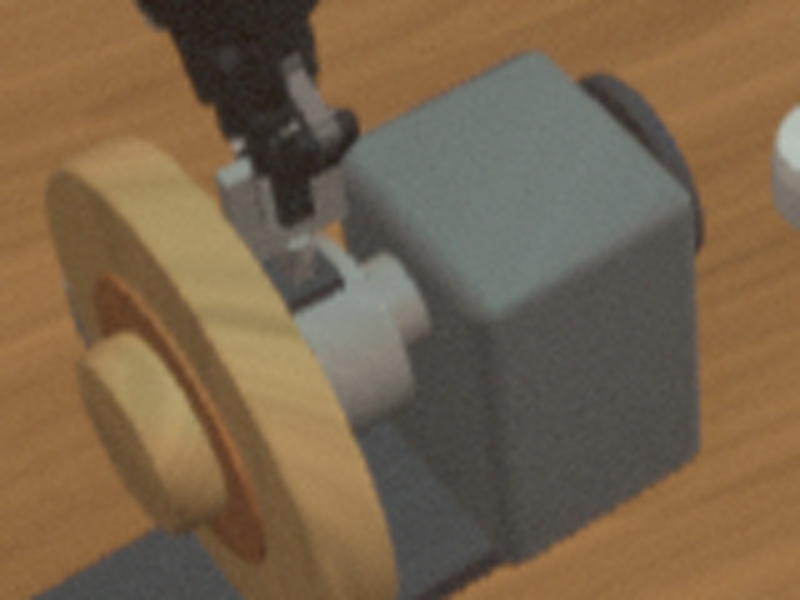

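The plate is gripped (opening 9 mm), so I'll turn clockwise.

Request:
play_rows(motion=[[0,0,0,0,0,-1],[0,0,0,0,0,-2],[0,0,0,0,0,-3],[0,0,0,0,0,-4],[0,0,0,0,0,-5],[0,0,0,0,0,-6],[0,0,0,0,0,-7],[0,0,0,0,0,-8],[0,0,0,0,0,-9],[0,0,0,0,0,-10]])

```text
time_s: 7.05
tcp_pos: [0.4921, -0.1408, 0.2391]
orientation: [-0.001, -0.409, 0.913, 0.0]
contact_force: [-3.4, 1.2, 5.6]
opening: 0.009
```

Run:
```python
from h import *
st()
```

```text
time_s 7.05
joint_pos [-4.0470e-01  7.2500e-02 -2.5490e-01  1.2450e+00 -5.0000e-04 -1.2474e+00]
dq [-4.000e-04  4.000e-04  8.000e-04  1.900e-03 -5.000e-04  8.634e-01]
joint_torque [-2.45000e-02 -3.06801e+01  2.85557e+01 -1.27820e+00  1.56900e-01
 -4.92300e-01]
tcp_pos [ 0.4921 -0.1408  0.2391]
orientation [-7.000e-04 -4.090e-01  9.125e-01  4.000e-04]
contact_force [-3.4356  1.1779  5.627 ]
ft_torque [0.1681 0.7158 0.0217]
opening 0.009
```

Request:
play_rows(motion=[[0,0,0,0,0,-1],[0,0,0,0,0,-2],[0,0,0,0,0,-3],[0,0,0,0,0,-4],[0,0,0,0,0,-5],[0,0,0,0,0,-5],[0,0,0,0,0,-5]])

```text
time_s: 7.75
tcp_pos: [0.4917, -0.1403, 0.2392]
orientation: [-0.001, -0.203, 0.979, 0.001]
contact_force: [-3.3, 1.2, 6.7]
opening: 0.0092
```

Run:
```python
from h import *
st()
```

```text
time_s 7.75
joint_pos [-4.046e-01  7.230e-02 -2.550e-01  1.246e+00  1.000e-04 -8.144e-01]
dq [-0.0009  0.0011 -0.0001  0.0001 -0.0004 -0.0005]
joint_torque [-2.79800e-01 -3.03089e+01  2.87124e+01 -1.66900e+00 -1.92000e-02
  2.25000e-02]
tcp_pos [ 0.4917 -0.1403  0.2392]
orientation [-1.000e-03 -2.035e-01  9.791e-01  8.000e-04]
contact_force [-3.2641  1.2495  6.6539]
ft_torque [ 0.4459  0.8945 -0.0303]
opening 0.0092
```

Request:
play_rows(motion=[[0,0,0,0,0,-0.3],[0,0,0,0,0,-0.6],[0,0,0,0,0,-0.9],[0,0,0,0,0,-1.2],[0,0,0,0,0,-1.2],[0,0,0,0,0,-1.2]])

```text
time_s: 8.35
tcp_pos: [0.4916, -0.1402, 0.2391]
orientation: [-0.001, -0.152, 0.988, 0.001]
contact_force: [-3.6, 1.9, 6.4]
opening: 0.0091
```

Run:
```python
from h import *
st();snap('wrist','w5')
```

```text
time_s 8.35
joint_pos [-4.0450e-01  7.2300e-02 -2.5520e-01  1.2462e+00  3.0000e-04 -7.0990e-01]
dq [ 0.0005 -0.0004 -0.0009  0.     -0.0004 -0.0005]
joint_torque [ -0.458  -30.2074  28.7525  -1.7621  -0.0835   0.0586]
tcp_pos [ 0.4916 -0.1402  0.2391]
orientation [-1.200e-03 -1.521e-01  9.884e-01  9.000e-04]
contact_force [-3.6335  1.9491  6.3646]
ft_torque [0.5017 0.9115 0.0632]
opening 0.0091
```

View pics/w5.png

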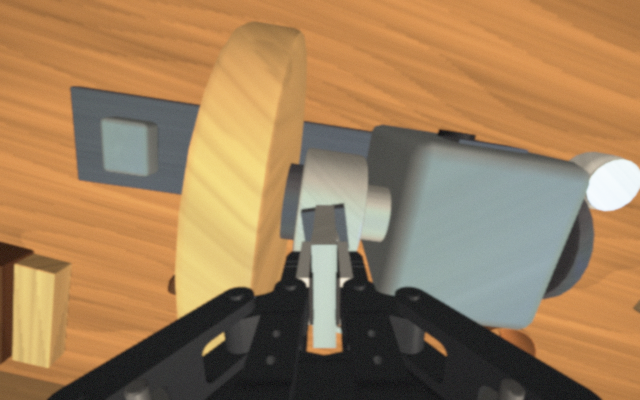

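Request:
play_rows(motion=[[0,0,0,0,0,-0.2],[0,0,0,0,0,-0.4],[0,0,0,0,0,-0.6],[0,0,0,0,0,-0.6],[0,0,0,0,0,-0.6]])

```text
time_s: 8.9
tcp_pos: [0.4916, -0.1402, 0.2391]
orientation: [-0.001, -0.127, 0.992, 0.001]
contact_force: [-4.4, 1.9, 6.0]
opening: 0.0091
```

Run:
```python
from h import *
for i in range(4):
    s=read_state();print(np.round(s['ft_torque'],3),s['joint_torque'][5],s['joint_pos'][5],np.round(s['contact_force'],1))
snap('wrist','w6')
s=read_state();print(np.round(s['ft_torque'],3),s['joint_torque'][5],s['joint_pos'][5])
```

```text
[0.462 0.99  0.282] 0.2793817687779665 -0.6581972707079498 [-4.4  1.9  6. ]
[0.462 0.99  0.282] 0.2793817687779665 -0.6581972707079498 [-4.4  1.9  6. ]
[0.462 0.99  0.282] 0.2793817687779665 -0.6581972707079498 [-4.4  1.9  6. ]
[0.462 0.99  0.282] 0.2793817687779665 -0.6581972707079498 [-4.4  1.9  6. ]
[0.476 0.939 0.293] 0.27788531966507435 -0.6582643548319862
```

Request:
play_rows(motion=[[0,0,0,0,0,-0.15],[0,0,0,0,0,-0.3],[0,0,0,0,0,-0.3]])

```text
time_s: 9.25
tcp_pos: [0.4916, -0.1402, 0.2391]
orientation: [-0.001, -0.114, 0.994, 0.001]
contact_force: [-4.4, 1.6, 5.7]
opening: 0.0096
```

Run:
```python
from h import *
s=read_state();print(np.round(s['ft_torque'],3),s['joint_torque'][5],s['joint_pos'][5])
```

```text
[0.445 0.945 0.414] 0.4383981507271528 -0.6322436869197915
```

The moment climbs from 0.06 to 0.28 to 0.41 N m, so the stop is tight. I'll unload slightly, let go with a small opening, and lift.

Request:
play_rows(motion=[[0,0,0,0,0,0.35],[0,0,0,0,0,0.7],[0,0,0,0,0,0.7]])

```text
time_s: 9.55
tcp_pos: [0.4916, -0.1402, 0.2391]
orientation: [-0.001, -0.144, 0.99, 0.001]
contact_force: [-4.1, 1.7, 6.4]
opening: 0.0093
```

Request:
play_rows(motion=[[0,0,0,0,0,0],[0,0,0,0,0,0],[0,0,0,0,0,0],[0,0,0,0,0,0]], hand=0.27)

```text
time_s: 9.95
tcp_pos: [0.4929, -0.141, 0.2385]
orientation: [-0.0, -0.143, 0.99, 0.0]
contact_force: [-0.4, 0.6, -0.2]
opening: 0.0232
```

Request:
play_rows(motion=[[0,0,0.4,0,0,0],[0,0,1,0,0,0],[0,0,2,0,0,0],[0,0,3,0,0,0],[0,0,4,0,0,1],[0,0,4.4,0,0,2.6],[0,0,4.4,0,0,4.2],[0,0,4.4,0,0,5.8],[0,0,4.4,0,0,5.8],[0,0,4.4,0,0,5.8]])

```text
time_s: 10.95
tcp_pos: [0.493, -0.141, 0.3493]
orientation: [0.0, -0.385, 0.923, -0.0]
contact_force: [0.1, 0.3, -0.3]
opening: 0.0232
```

Run:
```python
from h import *
snap('wrist','w7');s=snap('scene','scene7');snap('side','side7');st()
a=cv2.imread('pics/scene7.png')
cv2.imwrite('pics/z8.png',cv2.resize(a[165:285,165:325],(800,600),interpolation=cv2.INTER_CUBIC))
a=cv2.imread('pics/side7.png')
cv2.imwrite('pics/z9.png',cv2.resize(a[190:310,290:430],(700,600),interpolation=cv2.INTER_CUBIC))
```

```text
time_s 11.1
joint_pos [-0.4047  0.0359 -0.0656  1.4694  0.     -1.1968]
dq [-0.0002  0.0031 -0.002   0.0003  0.0013 -0.0072]
joint_torque [ 1.00000e-03 -3.26584e+01  3.06695e+01  2.60000e-03 -2.00000e-04
  1.01000e-02]
tcp_pos [ 0.4929 -0.141   0.3488]
orientation [-0.     -0.3858  0.9226  0.    ]
contact_force [-1.0546  0.1822 -0.4264]
ft_torque [-0.0152 -0.0034  0.0574]
opening 0.0231
```

View pics/w7.png

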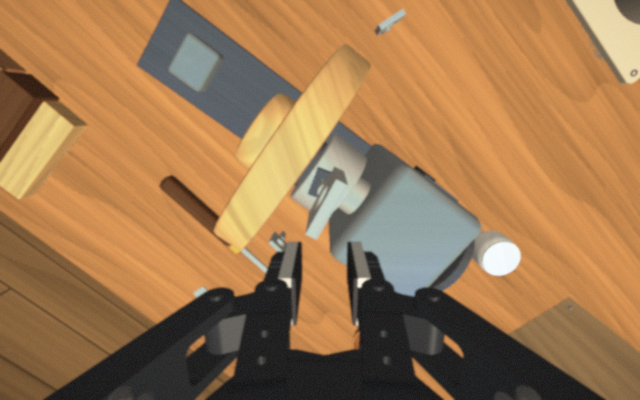

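View pics/z8.png

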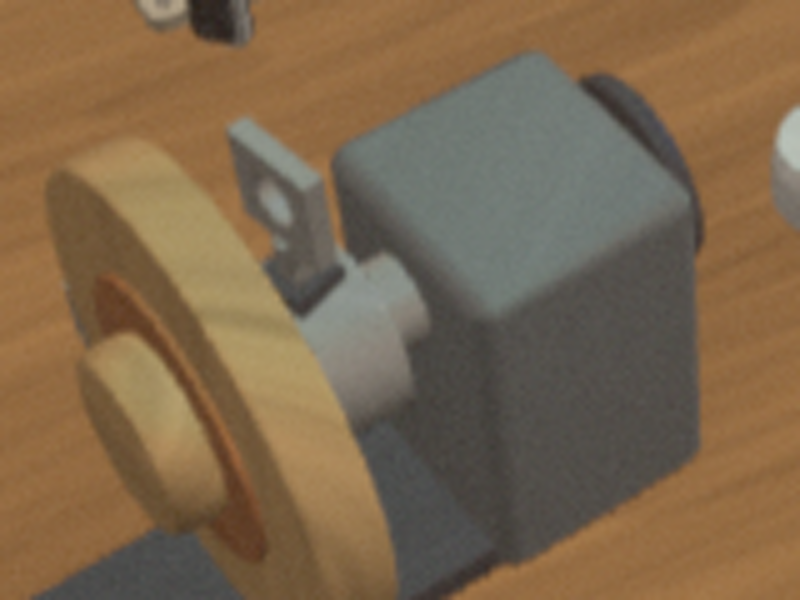

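View pics/z9.png

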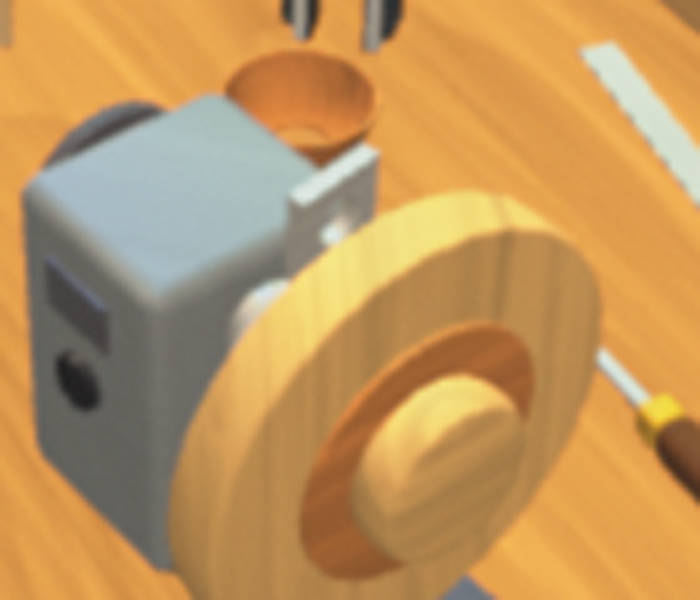

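Run:
```python
from h import *
a=cv2.imread('pics/w7.png')
cv2.imwrite('pics/z10.png',cv2.resize(a[150:250,270:370],(600,600),interpolation=cv2.INTER_CUBIC))
```

View pics/z10.png

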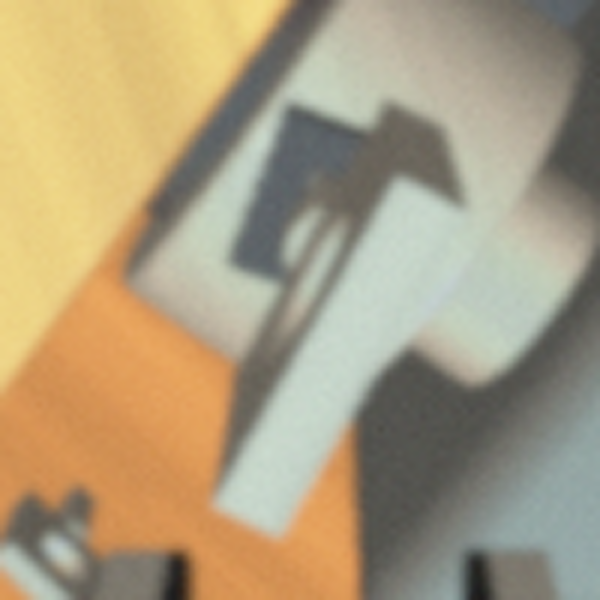

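Run:
```python
from fit import *
w=load('w7');s0=load('scene7');s2=load('side7')
def Z(k,u0,v0): return lambda u,v:np.array([(u+.5)/k-.5+u0,(v+.5)/k-.5+v0])
z=Z(6,270,150);z8=Z(5,165,165);z9=Z(5,290,190)
C=[z(393,178),z(465,208),z(280,540),z(213,505)]
for zz in (.272,.2755):
    P=np.array([atz(w,*c,zz) for c in C]);m=P.mean(0)
    d=(P[2]+P[3]-P[0]-P[1])/2;d2=(P[1]+P[2]-P[0]-P[3])/2
    print(zz,m,np.linalg.norm(d),np.degrees(np.arctan2(d[1],d[0])),np.linalg.norm(d2),np.degrees(np.arctan2(d2[1],d2[0])))
# tri: corner +x end blank side
print(tri([(w,*C[2]),(s0,*z8(327,180)),(s2,*z9(372,145))]),tri([(w,*C[3]),(s2,*z9(378,158)),(s0,*z8(308,188))]))
print(tri([(w,*C[0]),(s0,*z8(230,128))]))
```

```text
0.272 [ 0.49382144 -0.14055931  0.272     ] 0.049789473916747165 17.734981659735173 0.009823287647702947 108.82446622357892
0.2755 [ 0.49297519 -0.14143776  0.2755    ] 0.04899737626062279 17.73498165973523 0.009667009573060267 108.82446622357885
(array([ 0.51811243, -0.12814357,  0.27180893]), [np.float64(0.0017586868262254216), np.float64(0.0020191028723513427), np.float64(0.0029475559860140635)]) (array([ 0.51850618, -0.13675015,  0.27132213]), [np.float64(0.0010458711830587171), np.float64(0.0017025597957463408), np.float64(0.0025002474188107566)])
(array([ 0.47183753, -0.15147027,  0.27321043]), [np.float64(0.0013732836875783013), np.float64(0.0013732836875783607)])
```

Request:
play_rows(motion=[[0,0,0,0,0,1.5],[0,0,0,0,0,3],[0,0,0,0,0,4.5],[0,0,0,0,0,6],[0,0,0,0,0,7.5],[0,0,0,0,0,9],[0,0,0,0,0,10.5],[0,0,0,0,0,12],[0,0,-0.5,0,0,12.5],[0,0,-1,0,0,12.5]], hand=0.82)

```text
time_s: 12.1
tcp_pos: [0.4932, -0.1411, 0.3237]
orientation: [-0.0, 0.809, -0.588, 0.0]
contact_force: [0.5, 0.3, -0.9]
opening: 0.0701
```

Request:
play_rows(motion=[[0,0,0,0,0,0],[0,0,0,0,0,0]])

```text
time_s: 12.3
tcp_pos: [0.4926, -0.1408, 0.3233]
orientation: [0.0, 0.809, -0.588, -0.001]
contact_force: [-1.0, -0.1, 2.2]
opening: 0.0701
```

Run:
```python
from h import *
snap('wrist','w8');st()
```

```text
time_s 12.35
joint_pos [-0.4047  0.0404 -0.1121  1.4185  0.     -2.2884]
dq [ 0.0007 -0.0044  0.0151 -0.0006  0.001  -0.0032]
joint_torque [-9.00000e-04 -3.22927e+01  3.00484e+01  1.72000e-02  0.00000e+00
  5.60000e-03]
tcp_pos [ 0.4929 -0.1409  0.3238]
orientation [ 0.000e+00  8.087e-01 -5.883e-01 -1.000e-04]
contact_force [ 0.9221  0.0321 -0.8604]
ft_torque [-0.0212 -0.0203  0.0308]
opening 0.0704
```

View pics/w8.png

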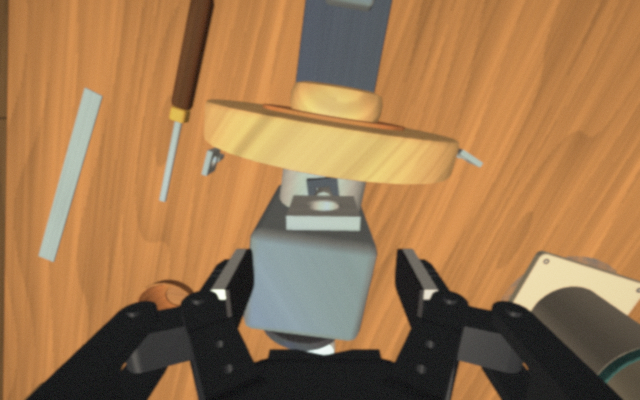

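The plate lies square between the fingers (columns 286 to 360, centre 323), so I'll descend and grip the edges.

Request:
play_rows(motion=[[0,0,-0.6,0,0,0],[0,0,-1.3,0,0,0],[0,0,-2,0,0,0],[0,0,-2.7,0,0,0],[0,0,-3.3,0,0,0],[0,0,-3.7,0,0,0],[0,0,-3.8,0,0,0],[0,0,-3.8,0,0,0]])

```text
time_s: 13.15
tcp_pos: [0.4931, -0.141, 0.229]
orientation: [-0.0, 0.809, -0.588, 0.0]
contact_force: [0.7, -0.4, 0.5]
opening: 0.0698
```

Request:
play_rows(motion=[[0,0,0,0,0,0],[0,0,0,0,0,0],[0,0,0,0,0,0],[0,0,0,0,0,0],[0,0,0,0,0,0],[0,0,0,0,0,0]], hand=0, grip_force=60)

```text
time_s: 13.75
tcp_pos: [0.4935, -0.1414, 0.2301]
orientation: [-0.0, 0.809, -0.588, 0.001]
contact_force: [-0.7, -0.6, 6.1]
opening: 0.0493
```

Run:
```python
from h import *
snap('wrist','w9');st()
a=snap('scene','scene9')['pixels'][:,:,::-1]
cv2.imwrite('pics/z11.png',cv2.resize(a[165:285,165:325],(800,600),interpolation=cv2.INTER_CUBIC))
```

```text
time_s 13.8
joint_pos [-4.0480e-01  7.7800e-02 -2.6840e-01  1.2225e+00 -3.0000e-04 -2.2892e+00]
dq [-0.0009  0.0016  0.0003  0.0006  0.0005 -0.0015]
joint_torque [ 1.56700e-01 -3.05583e+01  2.71763e+01 -5.32700e-01  1.70600e-01
  3.03000e-02]
tcp_pos [ 0.4935 -0.1413  0.2301]
orientation [-1.000e-04  8.089e-01 -5.880e-01  1.000e-03]
contact_force [-1.079  -0.4888  6.6067]
ft_torque [0.0217 0.3583 0.0208]
opening 0.0494
```

View pics/w9.png

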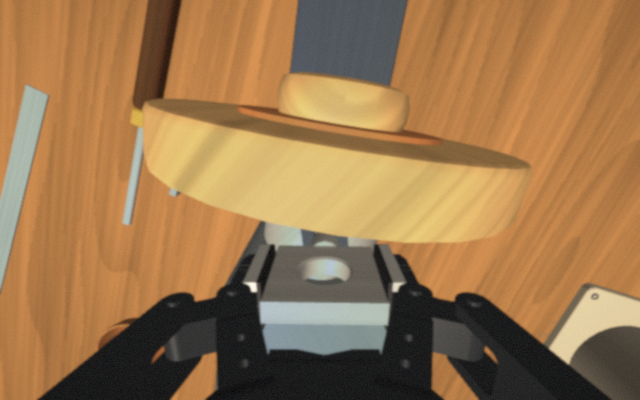

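View pics/z11.png

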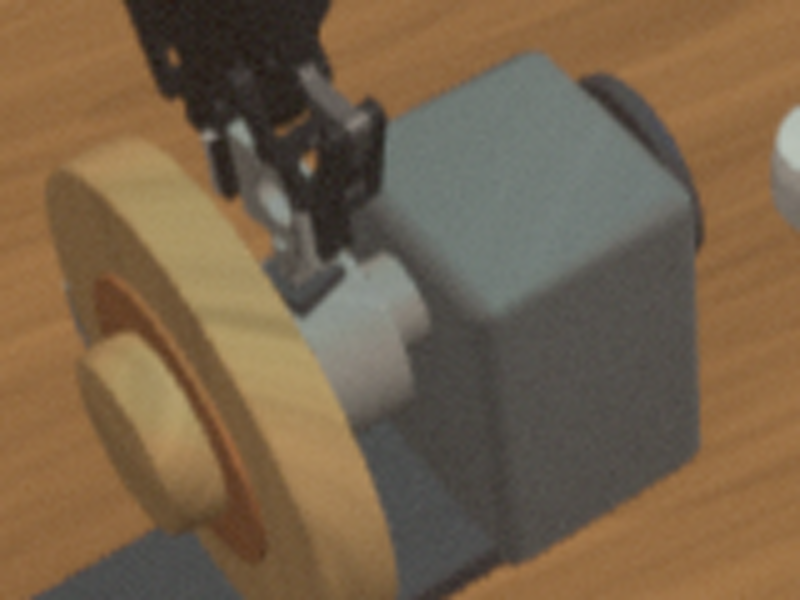

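Both edges are gripped at 49.4 mm, so I'll pull the key out upward.

Request:
play_rows(motion=[[0,0,0.2,0,0,0],[0,0,0.4,0,0,0],[0,0,0.6,0,0,0],[0,0,0.9,0,0,0],[0,0,1.2,0,0,0],[0,0,1.6,0,0,0],[0,0,2.2,0,0,0],[0,0,3,0,0,0],[0,0,3.8,0,0,0],[0,0,4.4,0,0,0]])

```text
time_s: 14.85
tcp_pos: [0.4928, -0.1408, 0.3412]
orientation: [-0.0, 0.809, -0.588, 0.001]
contact_force: [0.1, -0.5, -2.3]
opening: 0.0493
```

Run:
```python
from h import *
st();snap('wrist','w10');snap('side','side10')
a=snap('scene','scene10')['pixels'][:,:,::-1]
cv2.imwrite('pics/z12.png',cv2.resize(a[125:245,165:325],(800,600),interpolation=cv2.INTER_CUBIC))
```

```text
time_s 14.85
joint_pos [-4.0460e-01  3.5800e-02 -8.1200e-02  1.4525e+00  1.0000e-04 -2.2892e+00]
dq [ 0.0009 -0.0249  0.2688  0.301  -0.002   0.0015]
joint_torque [ 2.81000e-02 -3.35612e+01  3.08937e+01 -1.83900e-01  3.10000e-03
 -0.00000e+00]
tcp_pos [ 0.4928 -0.1408  0.3412]
orientation [-2.000e-04  8.089e-01 -5.879e-01  6.000e-04]
contact_force [ 0.0505 -0.4701 -2.2649]
ft_torque [-0.0104  0.0272 -0.032 ]
opening 0.0493
```

View pics/z12.png

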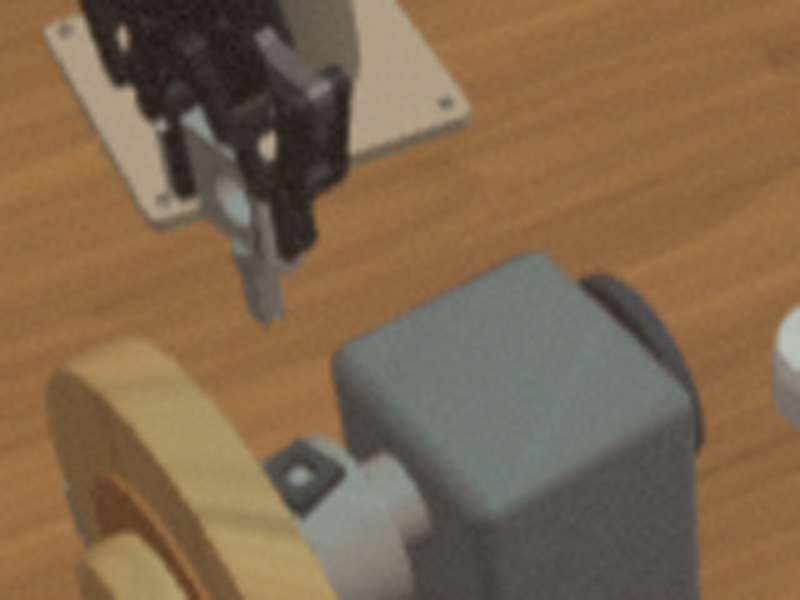

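View pics/w10.png

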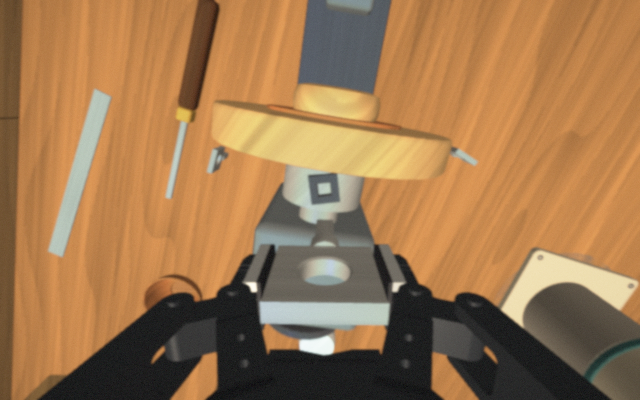

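View pics/side10.png

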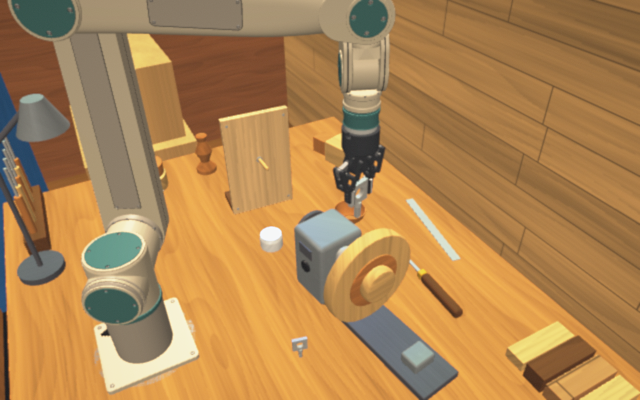

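Request:
play_rows(motion=[[-0.1,0.7,0,0,0,-0.2],[-0.2,2,0,0,0,-0.6],[-0.4,3.6,0,0,0,-1.2],[-0.6,5.4,0,0,0,-1.8],[-0.8,7.2,0,0,0,-2.4],[-1,9,0,0,0,-3],[-1.2,10.8,0,0,0,-3.4],[-1.4,12.4,0,0,0,-3.8],[-1.6,14,0,0,0,-4.1],[-1.77,15.3,0,0,0,-4.3]])

```text
time_s: 16.0
tcp_pos: [0.4472, 0.2433, 0.3377]
orientation: [-0.001, -0.685, 0.728, 0.001]
contact_force: [0.2, -1.5, -2.1]
opening: 0.0492
```

Request:
play_rows(motion=[[0,0,-0.4,0,0,0],[0,0,-1.2,0,0,0],[0,0,-2.2,0,0,0],[0,0,-3.2,0,0,0],[0,0,-4.2,0,0,0],[0,0,-5.2,0,0,0],[0,0,-6.1,0,0,0],[0,0,-6.7,0,0,0],[0,0,-6.7,0,0,0],[0,0,-6.7,0,0,0]])

```text
time_s: 17.0
tcp_pos: [0.448, 0.2407, 0.1707]
orientation: [-0.001, -0.685, 0.729, 0.0]
contact_force: [0.6, -0.1, -2.0]
opening: 0.0493
```

Run:
```python
from h import *
st();snap('wrist','w11')
a=snap('side','side11')['pixels'][:,:,::-1]
cv2.imwrite('pics/z13.png',cv2.resize(a[100:220,210:310],(500,600),interpolation=cv2.INTER_CUBIC))
a=snap('scene','scene11')['pixels'][:,:,::-1]
cv2.imwrite('pics/z14.png',cv2.resize(a[95:195,340:460],(720,600),interpolation=cv2.INTER_CUBIC))
```

```text
time_s 17.0
joint_pos [ 3.6600e-01  1.1400e-01 -3.5860e-01  1.1002e+00 -2.0000e-04 -1.1427e+00]
dq [ 0.0048 -0.0148  0.0348 -0.0035  0.0012  0.0007]
joint_torque [-3.10000e-03 -3.42114e+01  2.77588e+01  9.18000e-02  1.30000e-03
 -2.40000e-03]
tcp_pos [0.448  0.2407 0.1707]
orientation [-1.000e-03 -6.848e-01  7.287e-01  3.000e-04]
contact_force [ 0.6027 -0.1097 -1.9801]
ft_torque [-0.0269 -0.069  -0.0578]
opening 0.0493
```

View pics/z13.png

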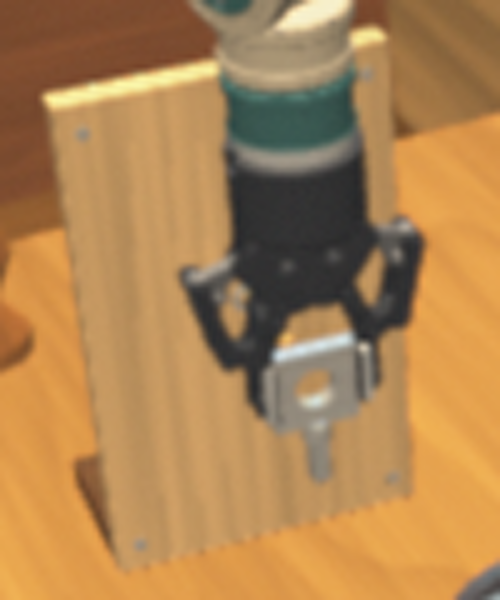

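View pics/z14.png

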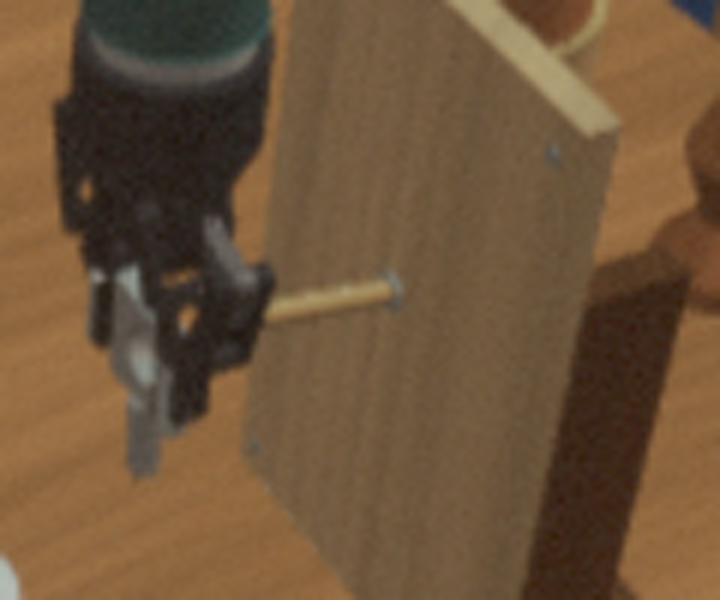

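View pics/w11.png

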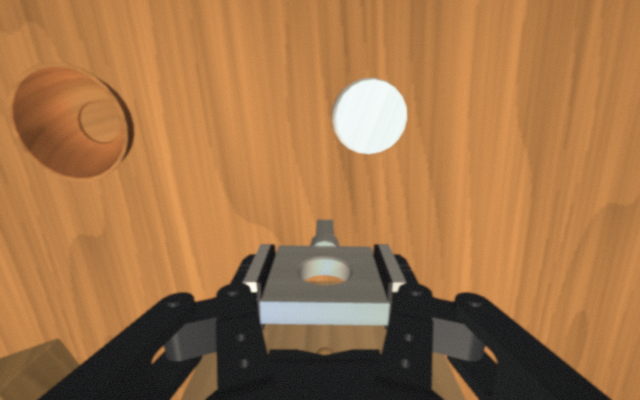

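```bash
python3 - <<'E'
from h import *
s0=load('scene11');s2=load('side11');w=load('w11')
def Z(k,u0,v0): return (lambda u,v:np.array([(u+.5)/k-.5+u0,(v+.5)/k-.5+v0])),(lambda p:((np.array(p)+.5-[u0,v0])*k-.5).round(0))
z,iz=Z(5,210,100);q,iq=Z(6,340,95)
n=np.array([.065,.998,0])
for e in ([.448,.2407,.188],[.448,.2407,.190]):
    e=np.array(e)
    print(iz(proj(s2,e-.005*n)),iz(proj(s2,e+.005*n)),iq(proj(s0,e-.005*n)),proj(w,e-.005*n),proj(w,e+.005*n))
    for dx in(-.025,.025): print('top',iz(proj(s2,e-.005*n+[dx,0,.025])),iz(proj(s2,e-.005*n+[dx,0,-.025])),iq(proj(s0,e-.005*n+[dx,0,.025])),proj(w,e-.005*n+[dx,0,.025]))
    t=e-[0,0,.065]; print('tip',iz(proj(s2,t)),iq(proj(s0,t)))
E
python3 - <<'E'
import cv2
a=cv2.imread('pics/side11.png');cv2.imwrite('pics/z15.png',cv2.resize(a[155:205,250:300],(600,600),interpolation=cv2.INTER_CUBIC))
E
```

```text
[314. 393.] [308. 384.] [134. 360.] [326.26421079 267.1043247 ] [326.16029136 286.04117669]
top [269. 368.] [276. 441.] [105. 278.] [392.34728652 296.61774585]
top [351. 344.] [357. 417.] [172. 349.] [261.84644016 303.79461973]
tip [319. 481.] [135. 473.]
[313. 390.] [307. 381.] [134. 356.] [326.3052399 269.3351327] [326.19906983 288.48020473]
top [269. 365.] [276. 438.] [105. 274.] [393.49624722 299.81114677]
top [351. 341.] [357. 414.] [172. 345.] [260.8316837  307.08440182]
tip [318. 478.] [135. 469.]
```

View pics/z15.png

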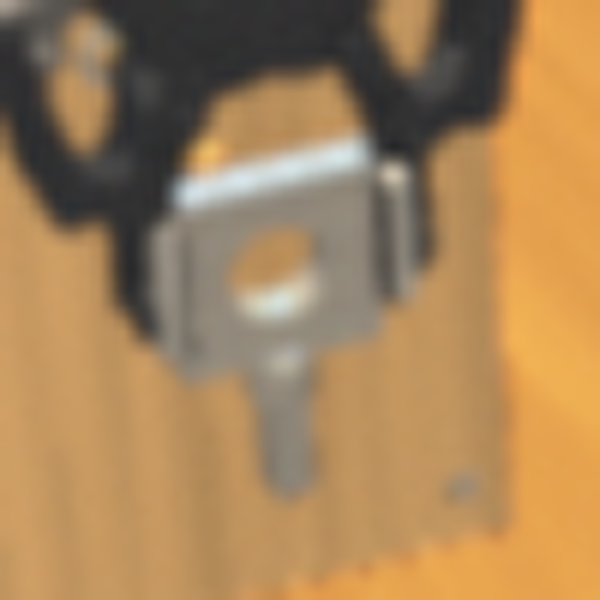

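Request:
play_rows(motion=[[0.03,0.4,0,0,0,0],[0.06,0.8,0,0,0,0],[0.08,1.2,0,0,0,0],[0.1,1.5,0,0,0,0],[0.12,1.8,0,0,0,0],[0.12,1.8,0,0,0,0],[0.12,1.8,0,0,0,0]])

```text
time_s: 17.85
tcp_pos: [0.4515, 0.2866, 0.1712]
orientation: [-0.0, -0.685, 0.728, -0.0]
contact_force: [-0.2, -0.3, -2.7]
opening: 0.0492
```

Run:
```python
from h import *
st();snap('wrist','w12')
a=snap('side','side12')['pixels'][:,:,::-1]
cv2.imwrite('pics/z16.png',cv2.resize(a[145:205,240:300],(600,600),interpolation=cv2.INTER_CUBIC))
a=snap('scene','scene12')['pixels'][:,:,::-1]
cv2.imwrite('pics/z17.png',cv2.resize(a[95:195,340:460],(720,600),interpolation=cv2.INTER_CUBIC))
```

```text
time_s 17.85
joint_pos [ 4.4490e-01  1.5830e-01 -3.0580e-01  1.1072e+00 -3.0000e-04 -1.0648e+00]
dq [-0.0085 -0.0053 -0.0077 -0.0013 -0.0003 -0.0008]
joint_torque [ 2.44600e-01 -3.76062e+01  2.90057e+01 -4.15000e-02  2.18000e-02
  4.10000e-03]
tcp_pos [0.4515 0.2866 0.1712]
orientation [-3.000e-04 -6.852e-01  7.284e-01 -1.000e-04]
contact_force [-0.2243 -0.2759 -2.6566]
ft_torque [-0.0258 -0.0809  0.0309]
opening 0.0492
```

View pics/z16.png

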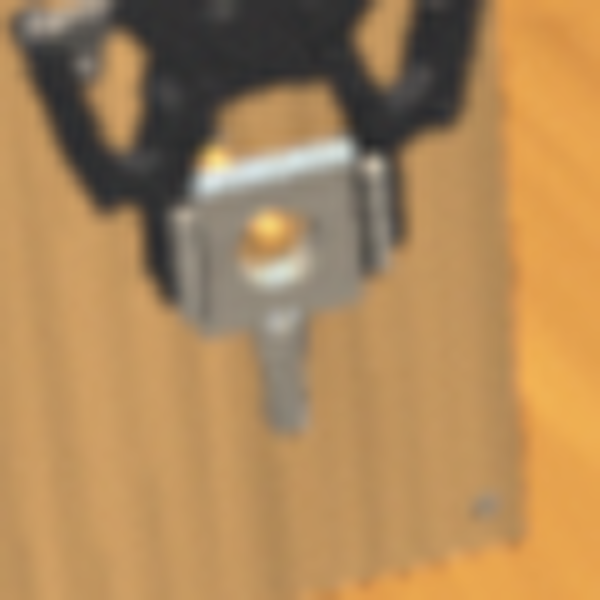

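View pics/w12.png

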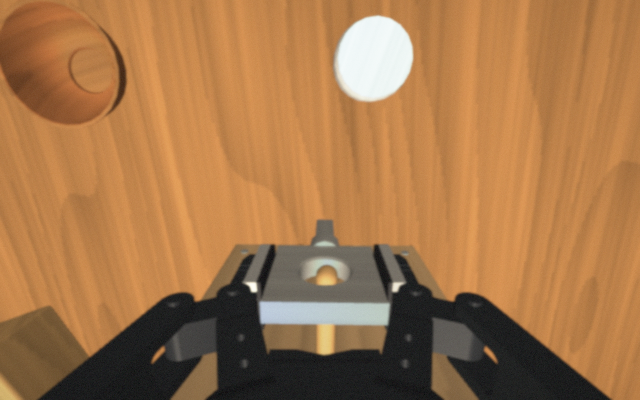

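View pics/z17.png

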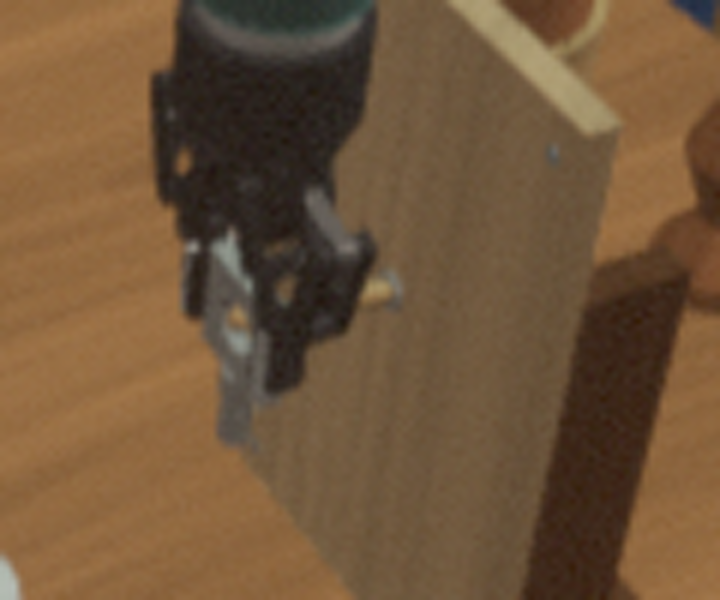

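The peg tip is inside the hole, so I'll push on.

Request:
play_rows(motion=[[0.01,0.2,0,0,0,0],[0.03,0.4,0,0,0,0],[0.05,0.7,0,0,0,0],[0.06,0.95,0,0,0,0],[0.06,0.95,0,0,0,0],[0.06,0.95,0,0,0,0]])

```text
time_s: 18.6
tcp_pos: [0.4531, 0.3105, 0.1712]
orientation: [-0.0, -0.685, 0.728, -0.0]
contact_force: [0.6, -0.0, -1.7]
opening: 0.0491
```

Run:
```python
from h import *
st();snap('wrist','w13')
a=snap('side','side13')['pixels'][:,:,::-1]
cv2.imwrite('pics/z18.png',cv2.resize(a[145:205,240:300],(600,600),interpolation=cv2.INTER_CUBIC))
```

```text
time_s 18.6
joint_pos [ 4.8320e-01  1.8310e-01 -2.7570e-01  1.1123e+00 -2.0000e-04 -1.0266e+00]
dq [-0.0054 -0.004  -0.0069  0.0006  0.0025 -0.0013]
joint_torque [ 1.48300e-01 -3.90736e+01  2.90469e+01 -3.73000e-02  1.68000e-02
  3.40000e-03]
tcp_pos [0.4531 0.3105 0.1712]
orientation [-2.000e-04 -6.852e-01  7.283e-01 -1.000e-04]
contact_force [ 0.5704 -0.0226 -1.7135]
ft_torque [-0.0181 -0.0076  0.0174]
opening 0.0491
```

View pics/z18.png

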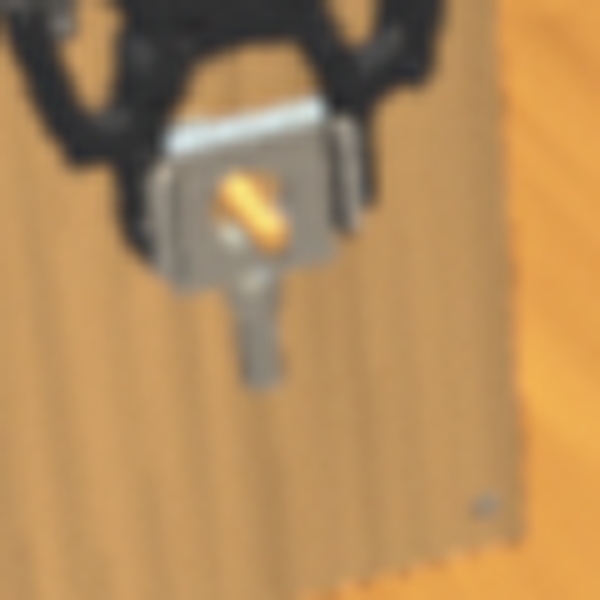

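View pics/w13.png

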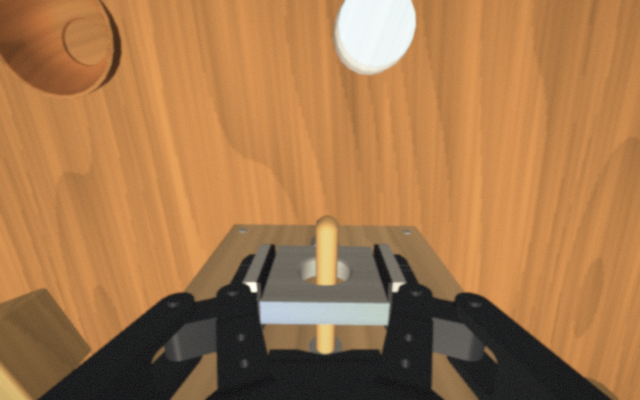

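Request:
play_rows(motion=[[0,0,-0.08,0,0,0],[0,0,-0.16,0,0,0],[0,0,-0.24,0,0,0],[0,0,-0.24,0,0,0]])

```text
time_s: 19.1
tcp_pos: [0.4528, 0.31, 0.1648]
orientation: [-0.0, -0.685, 0.729, 0.0]
contact_force: [-0.9, 1.0, -3.1]
opening: 0.0492
```

Request:
play_rows(motion=[[0,0,-0.04,0,0,0],[0,0,-0.08,0,0,0],[0,0,-0.08,0,0,0]])

```text
time_s: 19.4
tcp_pos: [0.4533, 0.3103, 0.1635]
orientation: [0.0, -0.685, 0.729, -0.0]
contact_force: [-0.1, 0.4, -0.8]
opening: 0.0488
```

Request:
play_rows(motion=[[0,0,-0.03,0,0,0],[0,0,-0.06,0,0,0],[0,0,-0.06,0,0,0]])

```text
time_s: 19.7
tcp_pos: [0.4534, 0.3103, 0.163]
orientation: [0.0, -0.685, 0.729, -0.0]
contact_force: [-2.4, -1.3, 5.3]
opening: 0.0493
```

Run:
```python
from h import *
a=snap('side','side14')['pixels'][:,:,::-1]
st()
cv2.imwrite('pics/z19.png',cv2.resize(a[145:205,240:300],(600,600),interpolation=cv2.INTER_CUBIC))
```

```text
time_s 19.75
joint_pos [ 4.8270e-01  1.8900e-01 -2.8680e-01  1.0941e+00 -3.0000e-04 -1.0266e+00]
dq [ 0.0008  0.0004 -0.0017 -0.0017  0.0006 -0.0009]
joint_torque [ 4.86000e-02 -3.53422e+01  2.70508e+01 -1.02990e+00  1.18700e-01
 -5.00000e-04]
tcp_pos [0.4534 0.3103 0.1631]
orientation [ 4.000e-04 -6.850e-01  7.285e-01 -2.000e-04]
contact_force [-3.123  -1.2096  5.2542]
ft_torque [-0.2908  0.4853  0.0404]
opening 0.0493
```

View pics/z19.png

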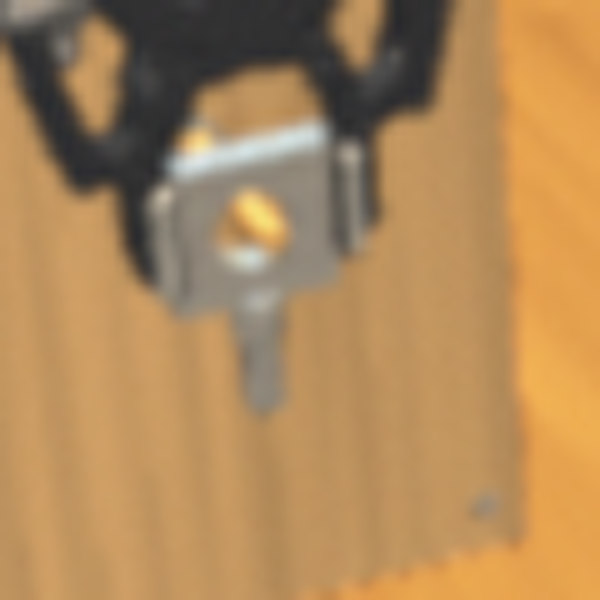

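Request:
play_rows(motion=[[0,0,0.03,0,0,0],[0,0,0.03,0,0,0]], grip_force=20)

```text
time_s: 19.95
tcp_pos: [0.4534, 0.3103, 0.1631]
orientation: [0.0, -0.685, 0.729, -0.0]
contact_force: [-1.4, -0.9, 4.3]
opening: 0.0494
```

Request:
play_rows(motion=[[0,0,0,0,0,0],[0,0,0,0,0,0],[0,0,0,0,0,0],[0,0,0,0,0,0],[0,0,0,0,0,0]], hand=0.7)

```text
time_s: 20.45
tcp_pos: [0.4532, 0.3103, 0.1624]
orientation: [-0.0, -0.685, 0.729, 0.0]
contact_force: [0.4, 0.2, 0.1]
opening: 0.0599
```

Request:
play_rows(motion=[[0,0,0,0,0,0],[0,0,0,0,0,0],[0,0,0,0,0,0],[0,0,0,0,0,0]], hand=0.85)

```text
time_s: 20.85
tcp_pos: [0.4532, 0.3103, 0.1626]
orientation: [0.0, -0.685, 0.729, -0.0]
contact_force: [0.2, 0.4, -1.0]
opening: 0.0729
```

Run:
```python
from h import *
snap('wrist','w15')
a=snap('side','side15')['pixels'][:,:,::-1]
st()
cv2.imwrite('pics/z20.png',cv2.resize(a[145:205,240:300],(600,600),interpolation=cv2.INTER_CUBIC))
```

```text
time_s 20.95
joint_pos [ 0.4827  0.1897 -0.2871  1.094  -0.     -1.0266]
dq [ 0.0016  0.0006 -0.0003 -0.0031  0.0022 -0.0008]
joint_torque [-1.50000e-03 -3.80332e+01  2.76766e+01 -0.00000e+00 -4.00000e-04
  0.00000e+00]
tcp_pos [0.4532 0.3103 0.1626]
orientation [ 0.     -0.685   0.7285 -0.    ]
contact_force [ 0.0378 -0.6585  0.1888]
ft_torque [-0.0315 -0.0077  0.0198]
opening 0.0725
```

View pics/z20.png

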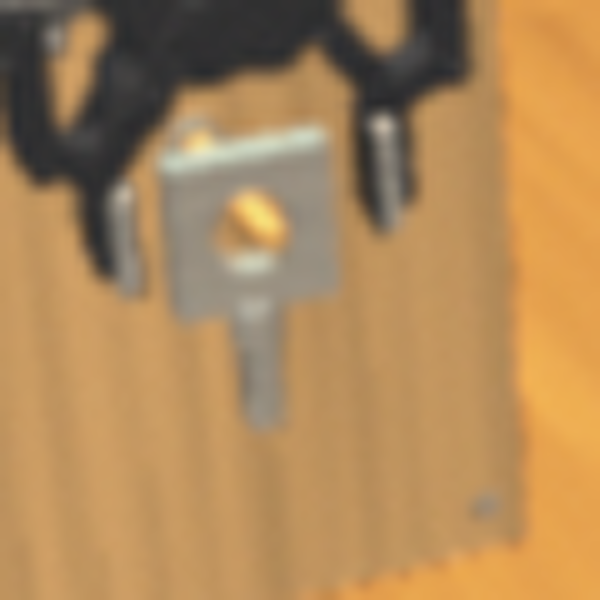

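View pics/w15.png

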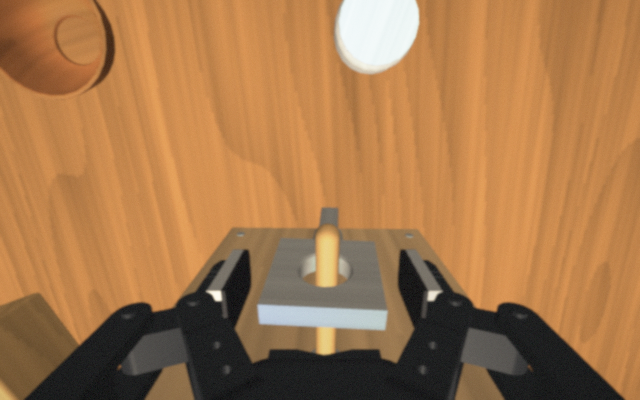

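The key hangs free of the fingers on both sides. I'll retreat straight up, then away.

Request:
play_rows(motion=[[0,0,0.3,0,0,0],[0,0,0.8,0,0,0],[0,0,1.5,0,0,0],[0,0,2.4,0,0,0],[0,0,3.4,0,0,0],[0,0,4.6,0,0,0],[0,0,5.8,0,0,0],[0,-1,6.4,0,0,0],[0,-2.5,6.4,0,0,0],[0,-4,6.4,0,0,0]])

```text
time_s: 21.95
tcp_pos: [0.4538, 0.2098, 0.3251]
orientation: [0.002, -0.686, 0.728, -0.001]
contact_force: [0.8, -0.3, -0.4]
opening: 0.0727
```

Request:
play_rows(motion=[[0,-0.7,0,0,0,0],[0,-1,0,0,0,0],[0,-1,0,0,0,0],[0,-1,0,0,0,0],[0,-1,0,0,0,0],[0,-1,0,0,0,0],[0,-1,0,0,0,0],[0,-1,0,0,0,0],[0,-1,0,0,0,0],[0,-1,0,0,0,0]])

```text
time_s: 22.95
tcp_pos: [0.4532, 0.1854, 0.3225]
orientation: [-0.0, -0.685, 0.728, 0.0]
contact_force: [0.3, -0.4, 0.6]
opening: 0.072
```

Run:
```python
from h import *
A=snap('side','side16')['pixels'].astype(int);snap('scene','scene16')
st()
```

```text
time_s 23.05
joint_pos [ 0.2559 -0.0018 -0.1578  1.4148  0.     -1.2532]
dq [-0.0017  0.0002  0.      0.0005  0.0012  0.0015]
joint_torque [ 3.06000e-02 -3.03336e+01  3.04461e+01 -0.00000e+00  1.00000e-03
  1.00000e-04]
tcp_pos [0.4532 0.1853 0.3226]
orientation [-0.     -0.685   0.7286  0.    ]
contact_force [-0.5485  0.1117  0.3235]
ft_torque [-0.0294  0.0064  0.0009]
opening 0.0724
```

Request:
play_rows(motion=[[0,0,0,0,0,0],[0,0,0,0,0,0],[0,0,0,0,0,0],[0,0,0,0,0,0],[0,0,0,0,0,0],[0,0,0,0,0,0],[0,0,0,0,0,0],[0,0,0,0,0,0],[0,0,0,0,0,0],[0,0,0,0,0,0]])

```text
time_s: 24.05
tcp_pos: [0.4532, 0.1853, 0.3225]
orientation: [-0.0, -0.685, 0.729, 0.0]
contact_force: [0.3, 0.6, 1.1]
opening: 0.0723
```

Run:
```python
from h import *
B=snap('side','side17')['pixels'].astype(int);A=load('side16')['pixels'].astype(int)
print(abs(A-B)[145:205,240:300].mean(),abs(A-B)[145:205,240:300].max(),abs(A-B)[350:400,100:300].mean())
a=B.astype(np.uint8)[:,:,::-1]
cv2.imwrite('pics/z21.png',cv2.resize(a[145:205,240:300],(600,600),interpolation=cv2.INTER_CUBIC))
snap('scene','scene17')
```

```text
0.6763888888888889 5 0.5779333333333333
```

View pics/z21.png

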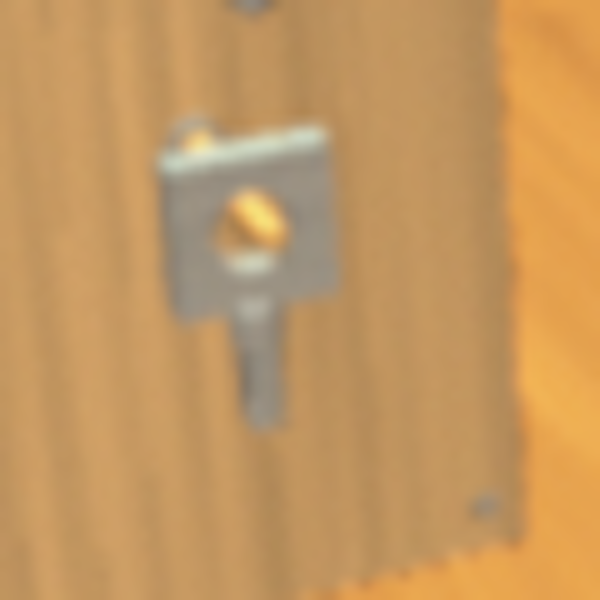

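View pics/scene17.png

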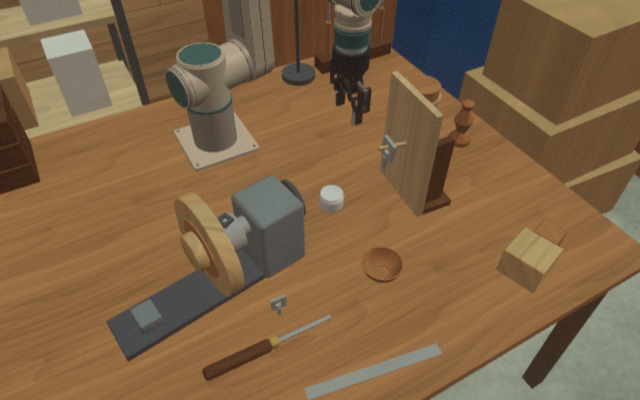

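The key hangs on the peg at side view pixel (265,167). Two pictures 1 s apart differ by at most 5 grey levels there, so it is still. The socket is empty and the bystanders are where they were.

```bash
python3 -c "
from workcell import *
print(sign_off())"
```

```text
the job is handed in; nothing more can be done
None
```

The chuck screw was turned tight, and the key now hangs still on the tool board's peg. I handed the job in at about 24 s of the 58 s allowed.

- **Turning:** I pinched the key by its flat faces and turned it clockwise. The moment rose from about 0.06 N m at 81° to 0.28 N m at 84° and 0.41 N m with a little more turn, so the screw was firmly at its stop. I then eased back about 3.5° to unload the fingers, which is well within the key's play.
- **Pulling and hanging:** I let go with a 23 mm opening, took the plate by its side edges and pulled the key straight out. I set the hole over the peg at about 50 mm out from the board, and it rested there with about 5 N showing at the wrist. Then I opened the fingers and backed away.
- **Last checks:** Two pictures 1 s apart showed no movement of the key beyond image noise. The gripper is well clear, the socket is empty, and the tin, bowl and gouge look unmoved.
- **Disagreements:** The headstock corners fitted the stated dimensions poorly, by about 5 pixels, probably because its edges are rounded. I relied on the key plate and the peg instead. The measured height of the key's eye varied by about 3 mm between views.

I had no direct reading of the screw angle, so "tight at its stop" rests on the rise in the moment.

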